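# Put the fossil vertebrae back on their own mounts

### The arm

A 7-joint arm with a two-finger parallel gripper is mounted at the origin on a cart in front of the work surface, level with it; the furniture and walls round the work are solid. World frame = base frame: x ahead of the robot, y to its left, z up, the work surface at z = 0. Lengths are in m, angles in rad, forces in N, time in s.
With the tool pointing down it reaches from about 0.4 to 0.85 m from the base axis. Payload 4.5 kg.
Tool frame: the origin (TCP) lies midway between the tips of the shut fingers; the grasp point (between the pads) lies 19 mm behind it; y points along the fingers, z is the direction in which the jaws open and shut, and the axes are right-handed (so a half turn about y gives the same grasp; the last joint's range is limited). The gripper opens to 88 mm and grips with 3 to 60 N. Pads are 18 mm wide; open, the fingers measure 123 mm over their backs; the gripper's body (75 mm by 187 mm) begins 45 mm behind the grasp point.
Start: joints at [-1.189, 0.689, -0.195, 1.565, 0.157, 0.902, -0.215], TCP at [0.213, 0.588, 0.239] pointing down, gripper open.
Joint ranges: [-3.01, 3.01], [-0.46, 2.08], [-1.47, 1.51], [0.13, 2.56], [-1, 4.14], [0.04, 2.09], [-2.66, 2.66]. Speed limits (rad/s): [2.57, 2.57, 3.14, 3.14, 3.14, 3.14, 3.14].

### API

Orientations are given as a unit quaternion [x, y, z, w].
In Python, from plant import r, snapshot, get_calibration, job, boxes_of gives the robot as it stands. The module is installed in compiled form; this text tells all that it offers.
- The arm moves only by the shell command python3 -m handwheel 'ROWS' [OPENING] [FORCE]. ROWS is JSON, a list that holds one entry, the list of rows, each a list of 6 numbers: the shift along the tool's x, y, z as a fraction of full scale, then the turn, a rotation vector about the tool's x, y, z as a fraction of full scale. In form: [[[x, y, z, wx, wy, wz], ...]]. A call has 1 to 12 rows; each row is the pose to reach, as a shift and turn from the pose commanded when the call began, along the tool's axes at that moment, turning the shorter way round; what a row does not reach only later rows make up. Full scale, the value 1, is 100 cm for a shift and 180 degrees for a turn. A row lasts 1/12 s, in which the tool goes at most 41.7 mm and 7.16 degrees, less where a joint would pass 70% of its speed; a pose out of reach is approached as far as the arm can. A call with a number of a shift or a turn outside -1 to 1 is refused whole. A call with a gripper value outside its range is refused whole. OPENING is the opening, from -1 (shut) to 1 (fully open), set as the call begins (- or left out, the last holds). The fingers move at their own pace and stop on an object; FORCE is the grip in N (left out, the last holds). Time passes only in rows, so rows that repeat a pose let the fingers close. It gives the time, the measured TCP pose, the force and the opening at its end, in the units of the state.
- r.get_state(): the state, without advancing time (a new reading comes with each control period).
- snapshot(name): name is "side" or "top"; returns the picture (420x560x3 uint8, red, green, blue); there is no depth.
- get_calibration(name): a dict with "fx", "fy", "cx", "cy" (pixels), "k1" (the pictures are not rectified: a ray, as slopes to the right and down, at radius r is drawn at 1 + k1 r^2 times it, then the intrinsics apply), "T" (4x4, takes a point from camera to world coordinates). Camera axes: x right, y down, z forward; pixel columns grow to the right and rows downward; lengths in m; the calibration is good to about 2 mm. A picture is of the moment at which its call begins. get_calibration takes no time and is no camera call.
- job.finish_job(): hands the job in, once; it reports no verdict.
Trained networks look in the newest picture that a camera, given by its name, has taken for a name from the list of things; names that differ only in an ending like _2 or _b are one class to them, and where a whole thing is asked for, a point or a joint stands for the part that bears it (a point fixed in the world has none). Each returns a list of dicts, best first, with "confidence" (0 to 1); they miss things now and then, are a little off and sometimes report something else, mostly with a low value. They report only what shows in the picture. A call takes as long as a camera call. They do not tell look-alikes from the thing itself.
- boxes_of(thing, camera): "bbox" ([left, top, right, bottom] in pixels, round what is visible of it).
The state is a dict: "clock": time; "q": joint angles; "qd": joint speeds; "joint_torque": joint torques, N m; "tool_pos": TCP position; "eef_rot": TCP orientation; "contact_force": force on the tool from outside, world axes, zero at the start; "moment": the same for the moment, N m; "opening": opening from 0.0 (shut) to 1.0 (fully open).
Only numpy, scipy, OpenCV 4.12 (cv2) and the standard library are available. Lean on these libraries where they do the work, as an engineer would, in place of code of your own. Each camera call takes 0.05 s, during which the arm holds its last target. There are 200 camera calls.

### The job

The four fossil vertebrae have been put back on one another's pin mounts: move each to the mount made for it, smallest vertebra on the smallest square mount and so on up to the largest (each mount's felt inlay is as wide as its own vertebra), with the pin through its hole and lying flat on the block, same side up as now. All four square mounts are taken, so park a vertebra on the spare round cork block when you need room; the cork block ends up empty again. Do not knock over the dropper bottle.

Things in the scene. Friction and masses are not known exactly. Their poses are not given: they have to be found in the camera images.
- vertebra_1: The smallest of four loose fossil vertebrae: a mottled brown bone disc with dished faces and a slightly uneven rim (2 mm), lying flat, 38 mm across and 20 mm thick, with a 16 mm hole drilled straight through its middle. Origin at the centre of the hole on the underside; z along the hole, up. The hole passes over the pin of any of the mounts. It is round enough to be gripped across the outside in any direction from above. 45 g nominal.
- vertebra_2: The second smallest of four loose fossil vertebrae: a mottled brown bone disc with dished faces and a slightly uneven rim (2 mm), lying flat, 46 mm across and 22 mm thick, with a 16 mm hole drilled straight through its middle. Origin at the centre of the hole on the underside; z along the hole, up. The hole passes over the pin of any of the mounts. It is round enough to be gripped across the outside in any direction from above. 70 g nominal.
- vertebra_3: The second largest of four loose fossil vertebrae: a mottled brown bone disc with dished faces and a slightly uneven rim (2 mm), lying flat, 54 mm across and 24 mm thick, with a 16 mm hole drilled straight through its middle. Origin at the centre of the hole on the underside; z along the hole, up. The hole passes over the pin of any of the mounts. It is round enough to be gripped across the outside in any direction from above. 110 g nominal.
- vertebra_4: The largest of four loose fossil vertebrae: a mottled brown bone disc with dished faces and a slightly uneven rim (2 mm), lying flat, 62 mm across and 26 mm thick, with a 16 mm hole drilled straight through its middle. Origin at the centre of the hole on the underside; z along the hole, up. The hole passes over the pin of any of the mounts. It is round enough to be gripped across the outside in any direction from above. 160 g nominal.
- mount_1: The smallest of four square pale wooden mounts: a fixed block 68 x 68 x 16 mm, with a round grey felt inlay 38 mm across (the vertebra of 38 mm belongs on it), a blank paper label strip along one edge and an upright 7 mm brass pin in the middle that stands 17 mm above the block and tapers over its last 8 mm to a 2.4 mm tip. Origin at the centre of the block's underside, under the pin; its top is 16 mm above the origin.
- mount_2: The second smallest of four square pale wooden mounts: a fixed block 78 x 78 x 16 mm, with a round grey felt inlay 46 mm across (the vertebra of 46 mm belongs on it), a blank paper label strip along one edge and an upright 7 mm brass pin in the middle that stands 17 mm above the block and tapers over its last 8 mm to a 2.4 mm tip. Origin at the centre of the block's underside, under the pin; its top is 16 mm above the origin.
- mount_3: The second largest of four square pale wooden mounts: a fixed block 88 x 88 x 16 mm, with a round grey felt inlay 54 mm across (the vertebra of 54 mm belongs on it), a blank paper label strip along one edge and an upright 7 mm brass pin in the middle that stands 17 mm above the block and tapers over its last 8 mm to a 2.4 mm tip. Origin at the centre of the block's underside, under the pin; its top is 16 mm above the origin.
- mount_4: The largest of four square pale wooden mounts: a fixed block 98 x 98 x 16 mm, with a round grey felt inlay 62 mm across (the vertebra of 62 mm belongs on it), a blank paper label strip along one edge and an upright 7 mm brass pin in the middle that stands 17 mm above the block and tapers over its last 8 mm to a 2.4 mm tip. Origin at the centre of the block's underside, under the pin; its top is 16 mm above the origin.
- cork_block: The spare place: a fixed round cork block, 84 mm across and 16 mm high, with the same pin in wood (7 mm, 17 mm above the block, tapered) and no felt. Empty at the start. Origin at the centre of its underside; its top is 16 mm above the origin.
- dropper: A brown glass dropper bottle of consolidant, 37 mm across and 109 mm tall, standing loose beside the mounts towards the vice. Origin at the centre of its underside, z up. Not to be knocked over.
Not all that is in view belongs to the job. Leave any turquoise look-alike of the vertebra_4 alone.

How it is judged:
By the outcome, as a careful person would: the job done as asked, in the order asked, and still so for the second after the job is handed in, with the robot touching nothing.
It also fails if it takes over 128 s, if anything falls off the work surface, if the arm or the gripper's body presses on something with over 40 N, if the wrist force passes 120 N, or if a joint passes its speed limit or range.

## Working session

There is one attempt and no reset: what is moved stays moved. The work goes in short steps, Python scripts to look and compute and a shell command to move; the robot and the scene stay as the last step left them, time stands still between calls to the robot, and variables do not carry over. Pictures are saved under pics/ and viewed, about 12 in all and at most 16, crops included, and the job is handed in when it is done.

```bash
mkdir -p pics; cat > h.py <<'E'
import numpy as np, cv2
from plant import r, snapshot, get_calibration, job, boxes_of
def ray(cam,u,v):
    c=get_calibration(cam); x=(u-c['cx'])/c['fx']; y=(v-c['cy'])/c['fy']
    rd=np.hypot(x,y); s=rd
    for _ in range(30): s=rd/(1+c['k1']*s*s)
    f=s/rd if rd>0 else 1
    T=np.array(c['T']); return T[:3,3],T[:3,:3]@np.array([x*f,y*f,1])
def at(cam,u,v,z):
    o,d=ray(cam,u,v); return o+d*(z-o[2])/d[2]
def proj(cam,p):
    c=get_calibration(cam); T=np.array(c['T']); q=T[:3,:3].T@(np.array(p)-T[:3,3]); x,y=q[0]/q[2],q[1]/q[2]
    g=1+c['k1']*(x*x+y*y); return c['cx']+c['fx']*x*g, c['cy']+c['fy']*y*g
E
python3 - <<'E'
from h import *
a=snapshot('top');b=snapshot('side')
cv2.imwrite('pics/top0.png',a[:,:,::-1]);cv2.imwrite('pics/side0.png',b[:,:,::-1])
for cam in('top','side'):
  c=get_calibration(cam);print(cam,c['fx'],c['cx'],c['cy'],c['k1'],np.round(c['T'],3).tolist())
  for t in('vertebra_1','mount_1','cork_block','dropper'):
    for d in boxes_of(t,cam):
      l,tp,rr,bt=d['bbox'];print(cam,t,round(d['confidence'],2),np.round(d['bbox']),np.round(at(cam,(l+rr)/2,(tp+bt)/2,.016),3))
s=r.get_state();print(s['clock'],s['tool_pos'],s['eef_rot'],s['opening'])
E
```

```text
top 539.3186979803216 283.95776035636277 213.05727373804632 -0.06343570171594226 [[-0.019, -0.988, 0.151, 0.398], [-1.0, 0.018, -0.005, 0.129], [0.002, -0.151, -0.989, 1.214], [0.0, 0.0, 0.0, 1.0]]
top vertebra_1 0.83 [303. 176. 325. 196.] [0.642 0.053 0.016]
top vertebra_1 0.75 [321. 258. 342. 278.] [0.457 0.02  0.016]
top vertebra_1 0.66 [240. 249. 269. 280.] [0.468 0.191 0.016]
top vertebra_1 0.63 [175. 251. 193. 270.] [0.478 0.348 0.016]
top vertebra_1 0.63 [356. 208. 385. 234.] [ 0.56  -0.07   0.016]
top mount_1 0.81 [233. 245. 278. 290.] [0.461 0.188 0.016]
top mount_1 0.81 [289. 164. 337. 208.] [0.642 0.056 0.016]
top mount_1 0.75 [166. 242. 205. 278.] [0.48  0.345 0.016]
top mount_1 0.67 [314. 250. 350. 284.] [0.459 0.019 0.016]
top cork_block 0.77 [218. 171. 250. 209.] [0.636 0.235 0.016]
top dropper 0.58 [370. 166. 388. 186.] [ 0.663 -0.095  0.016]
side 385.76272723075743 282.6425357435155 208.96956112952756 0.005950763992072702 [[-0.997, -0.048, 0.054, 0.496], [-0.071, 0.537, -0.841, 0.906], [0.011, -0.842, -0.539, 0.524], [0.0, 0.0, 0.0, 1.0]]
side vertebra_1 0.83 [298. 265. 318. 282.] [0.481 0.341 0.016]
side vertebra_1 0.76 [308. 180. 329. 196.] [0.458 0.003 0.016]
side vertebra_1 0.74 [304. 207. 330. 236.] [0.463 0.16  0.016]
side vertebra_1 0.68 [240. 182. 256. 201.] [0.643 0.036 0.016]
side vertebra_1 0.52 [269. 169. 292. 187.] [ 0.564 -0.045  0.016]
side mount_1 0.74 [286. 263. 330. 299.] [0.48  0.362 0.016]
side mount_1 0.62 [222. 188. 266. 211.] [0.647 0.079 0.016]
side mount_1 0.59 [294. 216. 337. 248.] [0.467 0.202 0.016]
side mount_1 0.56 [305. 186. 332. 200.] [0.459 0.029 0.016]
side cork_block 0.67 [217. 228. 254. 255.] [0.638 0.251 0.016]
side dropper 0.87 [244. 144. 254. 178.] [ 0.666 -0.148  0.016]
side dropper 0.51 [224. 187. 268. 212.] [0.644 0.077 0.016]
0.5 [0.21300778 0.58758687 0.23870899] [-0.69643853  0.12235677 -0.12233771  0.69644503] 1.001955859456318
```

```bash
python3 - <<'E'
import cv2
a=cv2.imread('pics/top0.png')
cv2.imwrite('pics/t1.png',cv2.resize(a[140:310,150:410],None,fx=3,fy=3,interpolation=cv2.INTER_CUBIC))
b=cv2.imread('pics/side0.png')
cv2.imwrite('pics/s1.png',cv2.resize(b[110:320,180:380],None,fx=2.8,fy=2.8,interpolation=cv2.INTER_CUBIC))
E
```

```text
(no output)
```

View pics/t1.png

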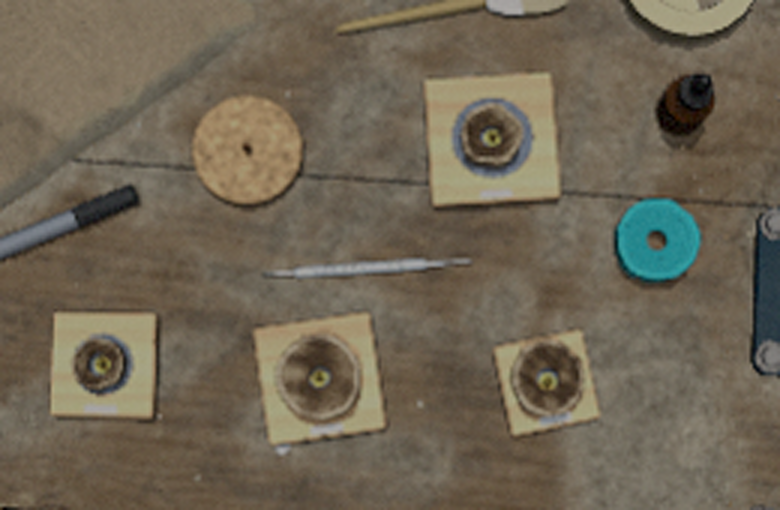

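View pics/s1.png

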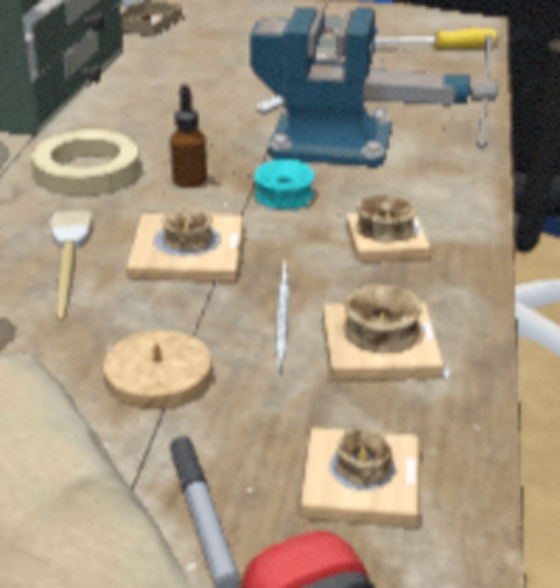

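View pics/top0.png

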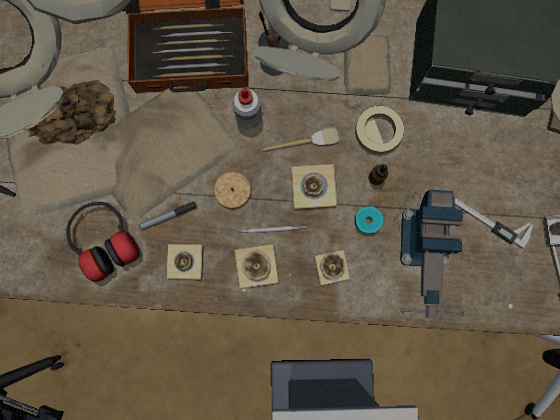

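Top crop (px): four mounts with pale squares at A (184,261), B (256,266), C (332,267) and D (314,186). Their vertebrae measure about 38, 62, 54 and 46 mm. The cork block is at (233,190), the dropper at (379,176), and the turquoise look-alike at (369,220) is left alone. Next I measure precisely.

```bash
cat >> h.py <<'E'
BL={'A':(.480,.345),'B':(.463,.188),'C':(.459,.019),'D':(.642,.056),'K':(.637,.236)}
def warp(img,cam,c,z,half=.075,n=300):
    # rectified patch of plane z; column -> -y, row -> -x (top view orientation)
    g=(np.arange(n)+.5)/n*2*half-half
    mx=np.zeros((n,n),np.float32);my=mx.copy()
    for i in range(n):
        for j in range(n):
            mx[i,j],my[i,j]=proj(cam,(c[0]-g[i],c[1]-g[j],z))
    return cv2.remap(img,mx,my,cv2.INTER_CUBIC)
E
python3 - <<'E'
from h import *
rows=[]
for cam in('top','side'):
  img=cv2.imread(f'pics/{cam}0.png')
  ts=[]
  for k,c in BL.items():
    w=warp(img,cam,c,.016); mm=.5
    hsv=cv2.cvtColor(w,cv2.COLOR_BGR2HSV)
    if k=='K': m=cv2.inRange(hsv,(8,85,100),(22,255,255))
    else: m=cv2.inRange(hsv,(12,50,140),(32,255,255))
    m=cv2.morphologyEx(m,cv2.MORPH_OPEN,np.ones((7,7)))
    cs=cv2.findContours(m,cv2.RETR_EXTERNAL,cv2.CHAIN_APPROX_NONE)[0]
    q=max(cs,key=cv2.contourArea);h=cv2.convexHull(q)
    (u,v),s,a=cv2.minAreaRect(h)
    print(cam,k,'centre',round(c[0]-(v*mm-75)/1000,4),round(c[1]-(u*mm-75)/1000,4),'size',np.round(np.array(s)*mm,1),'ang',round(a,1))
    cv2.drawContours(w,[h],-1,(0,0,255),1)
    cv2.drawMarker(w,(int(u),int(v)),(0,255,0),0,8)
    ts.append(cv2.resize(w,(260,260)))
  rows.append(np.hstack(ts[:3]));rows.append(np.hstack(ts[3:]+[np.zeros_like(ts[0])]))
  cv2.imwrite(f'pics/w_{cam}.png',np.vstack(rows[-2:]))
s=r.get_state()
from scipy.spatial.transform import Rotation as R
print(np.round(R.from_quat(s['eef_rot']).as_matrix(),3))
E
```

```text
Traceback (most recent call last):
  File "h.py", line 21, in warp
    mx[i,j],my[i,j]=proj(cam,(c[0]-g[i],c[1]-g[j],z))
                    ~~~~^^^^^^^^^^^^^^^^^^^^^^^^^^^^^
  File "h.py", line 12, in proj
    c=get_calibration(cam); T=np.array(c['T']); q=T[:3,:3].T@(np.array(p)-T[:3,3]); x,y=q[0]/q[2],q[1]/q[2]
ValueError: time passes only in moves, steps and waits
```

```bash
sed -i 's/^def ray/from functools import lru_cache\nget_calibration=lru_cache(None)(get_calibration)\ndef ray/' h.py
cat > meas.py <<'E'
from h import *
import sys
def measure(tag):
 for cam in('top','side'):
  img=cv2.imread(f'pics/{cam}{tag}.png')
  ts=[]
  for k,c in BL.items():
    w=warp(img,cam,c,.016); mm=.5
    hsv=cv2.cvtColor(w,cv2.COLOR_BGR2HSV)
    if k=='K': m=cv2.inRange(hsv,(8,85,100),(22,255,255))
    else: m=cv2.inRange(hsv,(12,50,140),(32,255,255))
    m=cv2.morphologyEx(m,cv2.MORPH_OPEN,np.ones((7,7)))
    cs=cv2.findContours(m,cv2.RETR_EXTERNAL,cv2.CHAIN_APPROX_NONE)[0]
    if cs:
     q=max(cs,key=cv2.contourArea);h=cv2.convexHull(q)
     (u,v),s,a=cv2.minAreaRect(h)
     print(cam,k,'centre',round(c[0]-(v*mm-75)/1000,4),round(c[1]-(u*mm-75)/1000,4),'size',np.round(np.array(s)*mm,1),'ang',round(a,1))
     cv2.drawContours(w,[h],-1,(0,0,255),1)
     cv2.drawMarker(w,(int(u),int(v)),(0,255,0),0,8)
    ts.append(cv2.resize(w,(260,260)))
  cv2.imwrite(f'pics/w{tag}_{cam}.png',np.vstack([np.hstack(ts[:3]),np.hstack(ts[3:]+[np.zeros_like(ts[0])])]))
measure(sys.argv[1])
E
python3 meas.py 0; python3 - <<'E'
from h import *
s=r.get_state()
from scipy.spatial.transform import Rotation as R
print(s['clock']);print(np.round(R.from_quat(s['eef_rot']).as_matrix(),3))
E
```

```text
top A centre 0.4776 0.3481 size [76.6 76. ] ang 1.1
top B centre 0.465 0.188 size [86.5 87.3] ang 82.7
top C centre 0.4552 0.0421 size [67.3 27.9] ang 87.7
top D centre 0.6434 0.0555 size [96.8 97. ] ang 87.4
top K centre 0.6385 0.2404 size [84.1 84. ] ang 71.6
side A centre 0.4802 0.3452 size [149.5 149.5] ang 90.0
side B centre 0.4632 0.1883 size [149.5 149.5] ang 90.0
side C centre 0.4593 0.0193 size [149.5 149.5] ang 0.0
side D centre 0.6422 0.0563 size [149.5 149.5] ang 90.0
side K centre 0.6304 0.2769 size [81.  42.6] ang 73.8
0.5
[[ 0.94  -0.     0.341]
 [-0.341  0.     0.94 ]
 [-0.    -1.     0.   ]]
```

View pics/w0_top.png

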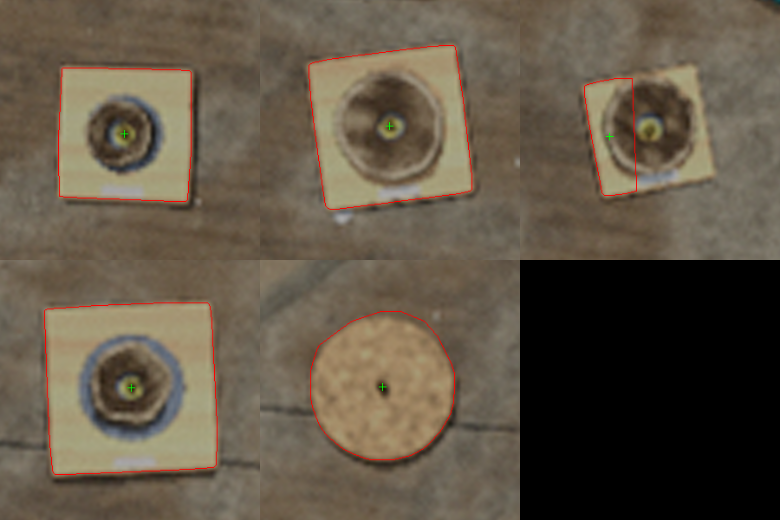

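View pics/w0_side.png

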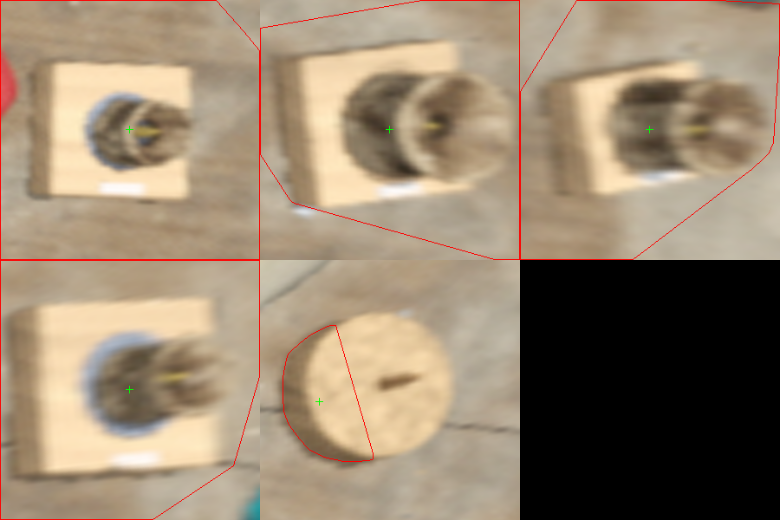

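```bash
python3 - <<'E'
from h import *
P={'A':(.4776,.3481,.038,.020),'B':(.465,.188,.062,.026),'C':(.458,.0193,.054,.024),'D':(.6434,.0555,.046,.022)}
img=cv2.imread('pics/top0.png');ts=[]
for k,(x,y,d,t) in P.items():
  w=warp(img,'top',(x,y),.016+t,.04,300)
  cv2.circle(w,(150,150),int(d/2/.08*300),(0,0,255),1);cv2.drawMarker(w,(150,150),(255,0,255),0,10);ts.append(w)
cv2.imwrite('pics/v0.png',np.vstack([np.hstack(ts[:2]),np.hstack(ts[2:])]))
E
```

```text
(no output)
```

View pics/v0.png

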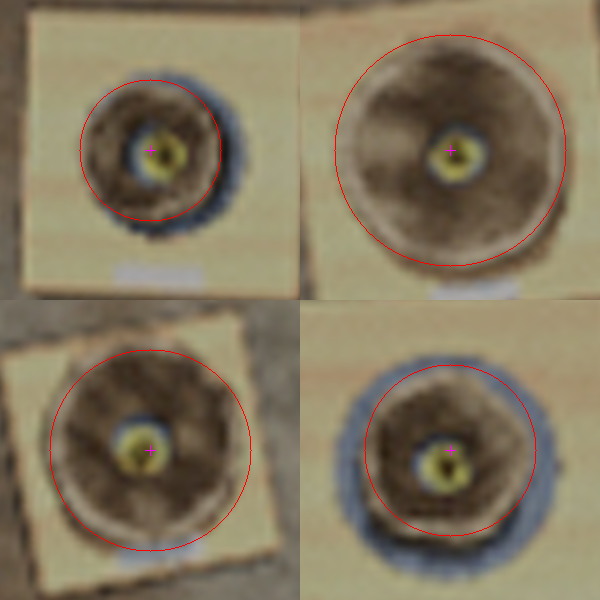

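```bash
python3 -m handwheel '[[[0.04,0.0,-0.01,0,-0.0398,0],[0.08,0.0,-0.02,0,-0.0796,0],[0.12,0,-0.04,0,-0.111,0],[0.12,0,-0.04,0,-0.111,0]]]' 1 20
```

```text
clock: 0.83
tool_pos: [0.3218, 0.5011, 0.2381]
eef_rot: [0.71, -0.001, 0.005, -0.705]
contact_force: [0.5, -1.2, -0.7]
opening: 1.002
```

```bash
python3 -m handwheel '[[[0,0,0,0,0,0],[0,0,0,0,0,0]]]'; python3 -c "
from h import *
from scipy.spatial.transform import Rotation as R
s=r.get_state();print(s['tool_pos']);print(np.round(R.from_quat(s['eef_rot']).as_matrix(),4))"
```

```text
clock: 1.0
tool_pos: [0.3121, 0.5093, 0.2389]
eef_rot: [-0.707, 0.0, -0.0, 0.707]
contact_force: [-0.8, 0.2, 0.7]
opening: 1.002
[0.31206458 0.50929255 0.23892601]
[[ 1.e+00 -6.e-04  6.e-04]
 [-6.e-04  9.e-04  1.e+00]
 [-6.e-04 -1.e+00  9.e-04]]
```

```bash
python3 -m handwheel '[[[0.03,0,-0.028,0,0,0],[0.06,0,-0.056,0,0,0],[0.09,0.02,-0.085,0,0,0],[0.12,0.04,-0.115,0,0,0],[0.145,0.065,-0.141,0,0,0],[0.1656,0.09,-0.161,0,0,0],[0.1656,0.12,-0.161,0,0,0],[0.1656,0.15,-0.161,0,0,0],[0.1656,0.175,-0.161,0,0,0],[0.1656,0.175,-0.161,0,0,0]]]' 1 20
python3 -m handwheel '[[[0,0.02,0,0,0,0],[0,0.035,0,0,0,0],[0,0.0435,0,0,0,0],[0,0.0435,0,0,0,0],[0,0.0435,0,0,0,0]]]'
```

```text
clock: 1.83
tool_pos: [0.4742, 0.3484, 0.0593]
eef_rot: [0.708, -0.001, -0.004, -0.706]
contact_force: [-0.6, 0.2, 0.1]
opening: 1.001
clock: 2.25
tool_pos: [0.4777, 0.3496, 0.0211]
eef_rot: [-0.707, -0.001, 0.001, 0.707]
contact_force: [-0.0, -0.6, 0.5]
opening: 0.996
```

```bash
python3 -m handwheel '[[[0,0,0,0,0,0],[0,0,0,0,0,0],[0,0,0,0,0,0],[0,0,0,0,0,0],[0,0,0,0,0,0],[0,0,0,0,0,0],[0,0,0,0,0,0],[0,0,0,0,0,0],[0,0,0,0,0,0],[0,0,0,0,0,0]]]' -1 20
python3 -c "
from h import *
cv2.imwrite('pics/side1.png',cv2.resize(snapshot('side')[200:320,220:400,::-1],None,fx=3,fy=3));print(r.get_state()['tool_pos'])"
```

```text
clock: 3.08
tool_pos: [0.478, 0.3484, 0.0203]
eef_rot: [-0.707, -0.0, 0.0, 0.707]
contact_force: [0.4, 0.4, 0.3]
opening: 0.428
[0.47795552 0.34835504 0.02025887]
```

View pics/side1.png

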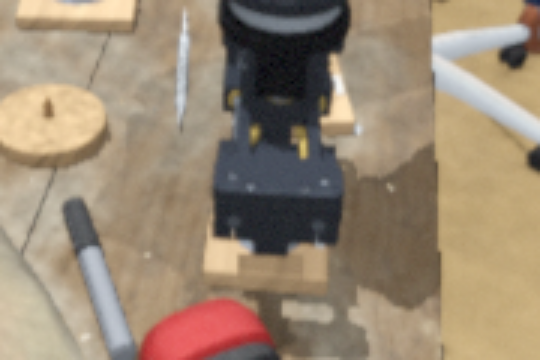

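```bash
python3 -m handwheel '[[[0,-0.03,0,0,0,0],[0,-0.06,0,0,0,0],[0.03,-0.07,-0.02,0,0,0],[0.06,-0.07,-0.04,0,0,0],[0.09,-0.07,-0.06,0,0,0],[0.12,-0.07,-0.08,0,0,0],[0.145,-0.07,-0.097,0,0,0],[0.1606,-0.06,-0.1078,0,0,0],[0.1606,-0.045,-0.1078,0,0,0],[0.1606,-0.03,-0.1078,0,0,0],[0.1606,-0.03,-0.1078,0,0,0],[0.1606,-0.03,-0.1078,0,0,0]]]' -1 20
python3 -m handwheel '[[[0,0.008,0,0,0,0],[0,0.016,0,0,0,0],[0,0.016,0,0,0,0]]]'
```

```text
clock: 4.13
tool_pos: [0.6357, 0.2421, 0.0486]
eef_rot: [0.707, -0.0, -0.003, -0.707]
contact_force: [0.1, -0.4, -0.6]
opening: 0.43
clock: 4.38
tool_pos: [0.6373, 0.2409, 0.0328]
eef_rot: [0.707, 0.0, -0.002, -0.707]
contact_force: [-0.6, -0.4, -1.3]
opening: 0.428
```

Now the pin tip is within the hole, and no contact force shows. I lower the rest of the way, release and rise.

```bash
python3 -m handwheel '[[[0,0.006,0,0,0,0],[0,0.012,0,0,0,0],[0,0.0135,0,0,0,0],[0,0.0135,0,0,0,0]]]'
python3 -m handwheel '[[[0,0,0,0,0,0],[0,0,0,0,0,0],[0,0,0,0,0,0],[0,0,0,0,0,0],[0,-0.03,0,0,0,0],[0,-0.07,0,0,0,0],[0,-0.1,0,0,0,0],[0,-0.1,-0.03,0,0,0],[0,-0.1,-0.07,0,0,0],[0,-0.1,-0.11,0,0,0],[0.0,-0.1,-0.15,0,0,0],[0.005,-0.1,-0.185,0,0,0]]]' 1
python3 -c "
from h import *
cv2.imwrite('pics/top2.png',snapshot('top')[:,:,::-1]);s=snapshot('side')[:,:,::-1];cv2.imwrite('pics/side2.png',s)
cv2.imwrite('pics/s2c.png',cv2.resize(s[200:290,190:340],None,fx=4,fy=4));print(r.get_state()['tool_pos'])"
```

```text
clock: 4.72
tool_pos: [0.6385, 0.2406, 0.0205]
eef_rot: [0.707, 0.0, -0.0, -0.707]
contact_force: [0.6, 0.1, -0.7]
opening: 0.428
clock: 5.72
tool_pos: [0.6429, 0.0524, 0.1209]
eef_rot: [0.708, -0.0, -0.0, -0.706]
contact_force: [1.4, 0.3, 0.2]
opening: 0.999
[0.64466478 0.04444637 0.12035079]
```

View pics/s2c.png

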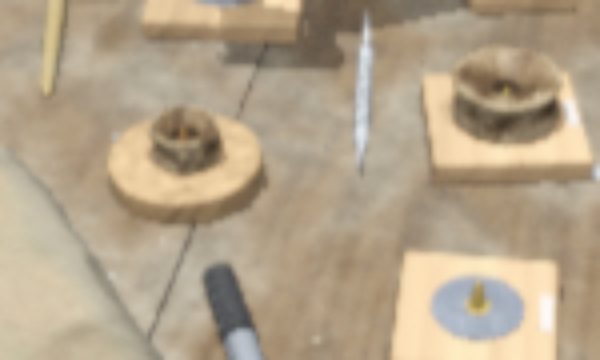

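v1 sits flat on the cork block at (185,135) in the crop with the pin through its hole, and mount A is free. Next is v2 from D.

```bash
python3 -m handwheel '[[[0,0,0,0,0,0],[0,0.03,0,0,0,0],[0,0.06,0,0,0,0],[0,0.085,0,0,0,0],[0,0.1005,0,0,0,0],[0,0.1005,0,0,0,0],[0,0.1005,0,0,0,0]]]' 1
python3 -m handwheel '[[[0,0,0,0,0,0],[0,0,0,0,0,0],[0,0,0,0,0,0],[0,0,0,0,0,0],[0,0,0,0,0,0],[0,0,0,0,0,0],[0,0,0,0,0,0],[0,0,0,0,0,0],[0,0,0,0,0,0]]]' -1 25
```

```text
clock: 6.4
tool_pos: [0.6438, 0.0576, 0.0201]
eef_rot: [-0.707, -0.001, 0.001, 0.708]
contact_force: [-0.2, 0.3, 0.8]
opening: 1.0
clock: 7.15
tool_pos: [0.6439, 0.0557, 0.0204]
eef_rot: [-0.707, -0.0, 0.0, 0.707]
contact_force: [-0.3, 1.1, 1.8]
opening: 0.52
```

```bash
python3 -m handwheel '[[[0,-0.03,0,0,0,0],[0,-0.06,0.005,0,0,0],[-0.015,-0.08,0.03,0,0,0],[-0.033,-0.08,0.062,0,0,0],[-0.051,-0.08,0.094,0,0,0],[-0.069,-0.08,0.126,0,0,0],[-0.087,-0.08,0.158,0,0,0],[-0.105,-0.08,0.19,0,0,0],[-0.123,-0.08,0.222,0,0,0],[-0.141,-0.075,0.25,0,0,0],[-0.156,-0.065,0.275,0,0,0],[-0.1658,-0.05,0.2929,0,0,0]]]' -1
python3 -m handwheel '[[[0,0.012,0,0,0,0],[0,0.02,0,0,0,0],[0,0.02,0,0,0,0],[0,0.028,0,0,0,0],[0,0.036,0,0,0,0],[0,0.036,0,0,0,0]]]'
```

```text
clock: 8.15
tool_pos: [0.4757, 0.3525, 0.0709]
eef_rot: [-0.706, -0.002, 0.001, 0.708]
contact_force: [1.1, 1.1, -1.4]
opening: 0.519
clock: 8.65
tool_pos: [0.4781, 0.3466, 0.033]
eef_rot: [0.708, -0.001, 0.0, -0.707]
contact_force: [0.4, -0.3, -0.6]
opening: 0.52
```

```bash
python3 -m handwheel '[[[0,0.006,0,0,0,0],[0,0.012,0,0,0,0],[0,0.0135,0,0,0,0],[0,0.0135,0,0,0,0]]]'
python3 -m handwheel '[[[0,0,0,0,0,0],[0,0,0,0,0,0],[0,0,0,0,0,0],[0,0,0,0,0,0],[0,-0.03,0,0,0,0],[0,-0.06,0,0,0,0],[0,-0.08,-0.02,0,0,0],[-0.004,-0.08,-0.06,0,0,0],[-0.008,-0.08,-0.1,0,0,0],[-0.0126,-0.08,-0.135,0,0,0],[-0.0126,-0.08,-0.1601,0,0,0],[-0.0126,-0.08,-0.1601,0,0,0]]]' 1
python3 -m handwheel '[[[0,0.03,0,0,0,0],[0,0.055,0,0,0,0],[0,0.07,0,0,0,0],[0,0.0805,0,0,0,0],[0,0.0805,0,0,0,0],[0,0.0805,0,0,0,0]]]' 1
python3 -m handwheel '[[[0,0,0,0,0,0],[0,0,0,0,0,0],[0,0,0,0,0,0],[0,0,0,0,0,0],[0,0,0,0,0,0],[0,0,0,0,0,0],[0,0,0,0,0,0],[0,0,0,0,0,0]]]' -1 30
```

```text
clock: 8.98
tool_pos: [0.4778, 0.3482, 0.0206]
eef_rot: [0.707, 0.0, -0.0, -0.707]
contact_force: [-0.2, 0.3, -1.1]
opening: 0.517
clock: 9.98
tool_pos: [0.4646, 0.1803, 0.1007]
eef_rot: [0.71, -0.003, 0.002, -0.705]
contact_force: [-0.6, -0.9, 0.8]
opening: 1.003
clock: 10.48
tool_pos: [0.4652, 0.1888, 0.0201]
eef_rot: [-0.707, -0.001, 0.001, 0.707]
contact_force: [-0.4, 0.3, -0.6]
opening: 1.004
clock: 11.15
tool_pos: [0.4657, 0.1883, 0.0209]
eef_rot: [-0.707, -0.001, -0.0, 0.707]
contact_force: [-0.3, 0.1, 5.8]
opening: 0.7
```

```bash
python3 -m handwheel '[[[0,-0.03,0,0,0,0],[0,-0.06,0,0,0,0],[0.02,-0.08,-0.015,0,0,0],[0.045,-0.08,-0.034,0,0,0],[0.075,-0.08,-0.056,0,0,0],[0.105,-0.08,-0.078,0,0,0],[0.135,-0.08,-0.1,0,0,0],[0.16,-0.075,-0.118,0,0,0],[0.1784,-0.065,-0.1325,0,0,0],[0.1784,-0.045,-0.1325,0,0,0],[0.1784,-0.03,-0.1325,0,0,0],[0.1784,-0.03,-0.1325,0,0,0]]]' -1
python3 -m handwheel '[[[0,0,0,0,0,0],[0,0.008,0,0,0,0],[0,0.016,0,0,0,0],[0,0.016,0,0,0,0]]]'
```

```text
clock: 12.15
tool_pos: [0.6412, 0.0546, 0.0467]
eef_rot: [0.708, -0.002, -0.002, -0.707]
contact_force: [-1.4, 0.4, -1.3]
opening: 0.705
clock: 12.48
tool_pos: [0.643, 0.056, 0.0332]
eef_rot: [0.707, 0.0, -0.001, -0.707]
contact_force: [-1.6, -0.6, -2.1]
opening: 0.702
```

```bash
python3 -m handwheel '[[[0,0.006,0,0,0,0],[0,0.012,0,0,0,0],[0,0.0135,0,0,0,0],[0,0.0135,0,0,0,0]]]'
python3 -m handwheel '[[[0,0,0,0,0,0],[0,0,0,0,0,0],[0,0,0,0,0,0],[0,0,0,0,0,0],[0,-0.03,0,0,0,0],[0,-0.06,0,0,0,0],[-0.03,-0.08,-0.006,0,0,0],[-0.07,-0.08,-0.014,0,0,0],[-0.11,-0.08,-0.022,0,0,0],[-0.145,-0.08,-0.029,0,0,0],[-0.1854,-0.08,-0.0362,0,0,0],[-0.1854,-0.08,-0.0362,0,0,0]]]' 1
python3 -m handwheel '[[[0,0.03,0,0,0,0],[0,0.055,0,0,0,0],[0,0.07,0,0,0,0],[0,0.0805,0,0,0,0],[0,0.0805,0,0,0,0],[0,0.0805,0,0,0,0]]]' 1
python3 -m handwheel '[[[0,0,0,0,0,0],[0,0,0,0,0,0],[0,0,0,0,0,0],[0,0,0,0,0,0],[0,0,0,0,0,0],[0,0,0,0,0,0],[0,0,0,0,0,0],[0,0,0,0,0,0]]]' -1 28
```

```text
clock: 12.82
tool_pos: [0.6439, 0.0561, 0.0209]
eef_rot: [0.707, 0.0, -0.0, -0.707]
contact_force: [-0.5, -0.2, 1.5]
opening: 0.703
clock: 13.82
tool_pos: [0.4447, 0.016, 0.1005]
eef_rot: [0.709, -0.006, -0.007, -0.705]
contact_force: [-2.2, -1.1, 0.3]
opening: 0.998
clock: 14.32
tool_pos: [0.4587, 0.0199, 0.0199]
eef_rot: [-0.707, -0.001, 0.001, 0.707]
contact_force: [0.3, 0.9, 0.0]
opening: 1.0
clock: 14.98
tool_pos: [0.4587, 0.0196, 0.0205]
eef_rot: [-0.707, -0.001, 0.0, 0.707]
contact_force: [0.2, -0.8, 6.7]
opening: 0.612
```

```bash
python3 -m handwheel '[[[0,-0.03,0,0,0,0],[0,-0.06,0,0,0,0],[0.001,-0.08,0.02,0,0,0],[0.002,-0.08,0.055,0,0,0],[0.004,-0.08,0.09,0,0,0],[0.006,-0.08,0.125,0,0,0],[0.007,-0.075,0.15,0,0,0],[0.007,-0.065,0.1687,0,0,0],[0.007,-0.05,0.1687,0,0,0],[0.007,-0.03,0.1687,0,0,0],[0.007,-0.03,0.1687,0,0,0],[0.007,-0.03,0.1687,0,0,0]]]' -1
python3 -m handwheel '[[[0,0.008,0,0,0,0],[0,0.016,0,0,0,0],[0,0.016,0,0,0,0]]]'
python3 -m handwheel '[[[0,0.006,0,0,0,0],[0,0.012,0,0,0,0],[0,0.0135,0,0,0,0],[0,0.0135,0,0,0,0]]]'
```

```text
clock: 15.98
tool_pos: [0.4643, 0.1876, 0.0495]
eef_rot: [0.708, -0.0, -0.001, -0.706]
contact_force: [-0.3, -0.9, -0.6]
opening: 0.608
clock: 16.23
tool_pos: [0.4651, 0.1879, 0.0335]
eef_rot: [0.707, -0.0, -0.0, -0.707]
contact_force: [0.8, -0.1, -0.3]
opening: 0.608
clock: 16.57
tool_pos: [0.4653, 0.1882, 0.0206]
eef_rot: [0.707, 0.0, -0.0, -0.707]
contact_force: [0.3, 0.2, -0.9]
opening: 0.607
```

```bash
python3 -m handwheel '[[[0,0,0,0,0,0],[0,0,0,0,0,0],[0,0,0,0,0,0],[0,0,0,0,0,0],[0,-0.03,0,0,0,0],[0,-0.06,0,0,0,0],[0.03,-0.08,0.009,0,0,0],[0.07,-0.08,0.021,0,0,0],[0.11,-0.08,0.033,0,0,0],[0.145,-0.08,0.044,0,0,0],[0.1735,-0.08,0.0524,0,0,0],[0.1735,-0.08,0.0524,0,0,0]]]' 1
python3 -m handwheel '[[[0,0.03,0,0,0,0],[0,0.055,0,0,0,0],[0,0.07,0,0,0,0],[0,0.0805,0,0,0,0],[0,0.0805,0,0,0,0],[0,0.0805,0,0,0,0]]]' 1
python3 -m handwheel '[[[0,0,0,0,0,0],[0,0,0,0,0,0],[0,0,0,0,0,0],[0,0,0,0,0,0],[0,0,0,0,0,0],[0,0,0,0,0,0],[0,0,0,0,0,0],[0,0,0,0,0,0],[0,0,0,0,0,0],[0,0,0,0,0,0]]]' -1 20
python3 -c "
from h import *
cv2.imwrite('pics/top3.png',snapshot('top')[:,:,::-1]);s=snapshot('side')[:,:,::-1];cv2.imwrite('pics/side3.png',s)
cv2.imwrite('pics/s3c.png',cv2.resize(s[160:310,200:370],None,fx=4,fy=4))"
```

```text
clock: 17.57
tool_pos: [0.6448, 0.2418, 0.1009]
eef_rot: [-0.706, -0.001, -0.003, 0.708]
contact_force: [-0.3, 0.3, -0.7]
opening: 1.001
clock: 18.07
tool_pos: [0.6386, 0.241, 0.0204]
eef_rot: [-0.707, -0.0, 0.0, 0.707]
contact_force: [-0.2, 0.6, -0.4]
opening: 0.996
clock: 18.9
tool_pos: [0.6387, 0.2408, 0.0203]
eef_rot: [-0.707, -0.0, 0.0, 0.707]
contact_force: [0.0, -0.6, 0.1]
opening: 0.434
```

View pics/s3c.png

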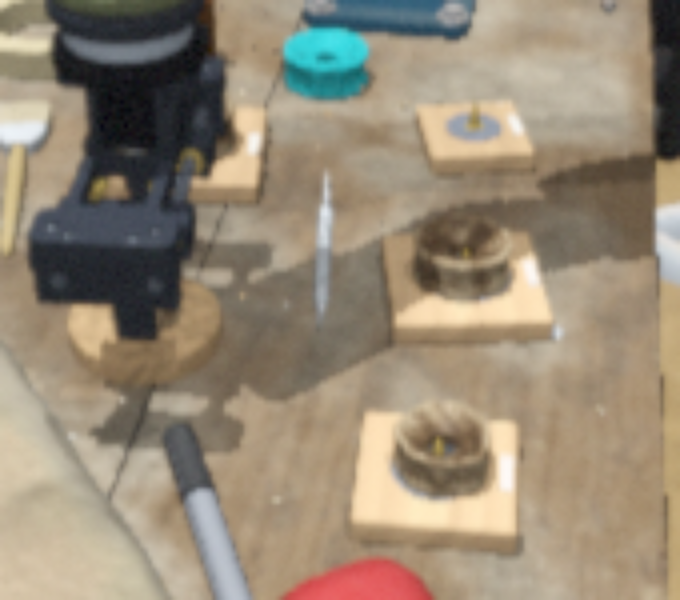

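v2 on mount A and v3 on mount B both look seated with the pins through. Mount C is now empty, so I refine its pose while holding v1.

```bash
python3 meas.py 3 | grep 'top [CAB]'; python3 -c "
from h import *
w=warp(cv2.imread('pics/top3.png'),'top',(.458,.0193),.016,.04,300);h=cv2.cvtColor(w,cv2.COLOR_BGR2HSV)
m=cv2.inRange(h,(90,20,40),(135,255,255));m=cv2.morphologyEx(m,cv2.MORPH_CLOSE,np.ones((15,15)))
q=max(cv2.findContours(m,0,1)[0],key=cv2.contourArea);e=cv2.minEnclosingCircle(q);M=cv2.moments(cv2.convexHull(q));u,v=M['m10']/M['m00'],M['m01']/M['m00']
print(e,u,v,.458-(v-150)*.08/300,.0193-(u-150)*.08/300)"
```

```text
top A centre 0.4776 0.3482 size [77.6 77.2] ang 1.1
top B centre 0.4627 0.2055 size [87.1 55.3] ang 80.4Traceback (most recent call last):
  File "<string>", line 5, in <module>
    q=max(cv2.findContours(m,0,1)[0],key=cv2.contourArea);e=cv2.minEnclosingCircle(q);M=cv2.moments(cv2.convexHull(q));u,v=M['m10']/M['m00'],M['m01']/M['m00']
ValueError: max() iterable argument is empty
```

```bash
python3 -m handwheel '[[[0,-0.03,0,0,0,0],[-0.005,-0.06,-0.005,0,0,0],[-0.02,-0.08,-0.025,0,0,0],[-0.04,-0.08,-0.05,0,0,0],[-0.062,-0.08,-0.076,0,0,0],[-0.085,-0.08,-0.104,0,0,0],[-0.108,-0.08,-0.132,0,0,0],[-0.13,-0.08,-0.16,0,0,0],[-0.15,-0.08,-0.185,0,0,0],[-0.168,-0.075,-0.206,0,0,0],[-0.18,-0.065,-0.221,0,0,0],[-0.18,-0.05,-0.221,0,0,0]]]' -1
python3 -m handwheel '[[[0,0.01,0,0,0,0],[0,0.02,0,0,0,0],[0,0.02,0,0,0,0],[0,0.02,0,0,0,0]]]'
```

```text
clock: 20.0
tool_pos: [0.4557, 0.0149, 0.0708]
eef_rot: [0.708, -0.003, 0.0, -0.706]
contact_force: [-0.9, -0.4, -0.4]
opening: 0.424
clock: 20.33
tool_pos: [0.4589, 0.0198, 0.05]
eef_rot: [0.707, 0.0, -0.001, -0.707]
contact_force: [0.3, 0.0, -1.3]
opening: 0.427
```

```bash
python3 -m handwheel '[[[0,0.008,0,0,0,0],[0,0.016,0,0,0,0],[0,0.016,0,0,0,0]]]'
python3 -m handwheel '[[[0,0.006,0,0,0,0],[0,0.012,0,0,0,0],[0,0.0135,0,0,0,0],[0,0.0135,0,0,0,0]]]'
```

```text
clock: 20.58
tool_pos: [0.4591, 0.0199, 0.034]
eef_rot: [-0.707, -0.0, 0.001, 0.707]
contact_force: [0.3, -1.1, -0.7]
opening: 0.428
clock: 20.92
tool_pos: [0.4589, 0.0197, 0.0204]
eef_rot: [0.707, 0.0, -0.001, -0.707]
contact_force: [0.4, 0.3, -0.2]
opening: 0.422
```

Seated without force. I release, rise and retreat clear of the scene toward the start.

```bash
python3 -m handwheel '[[[0,0,0,0,0,0],[0,0,0,0,0,0],[0,0,0,0,0,0],[0,0,0,0,0,0],[0,-0.03,0,0,0,0],[0,-0.06,0,0,0,0],[0,-0.1,0,0,0,0],[0,-0.14,0,0,0,0],[0,-0.18,0,0,0,0],[0,-0.22,0,0,0,0],[0,-0.22,0,0,0,0]]]' 1
python3 -m handwheel '[[[-0.01,0,0.035,0,0,0],[-0.02,0,0.07,0,0,0],[-0.03,0,0.105,0,0,0],[-0.04,0,0.14,0,0,0],[-0.05,0,0.175,0,0,0],[-0.06,0,0.21,0,0,0],[-0.07,0,0.245,0,0,0],[-0.08,0,0.28,0,0,0],[-0.09,0,0.315,0,0,0],[-0.1,0,0.35,0,0,0],[-0.11,0,0.385,0,0,0],[-0.12,0,0.42,0,0,0]]]' 1
python3 -m handwheel '[[[-0.02,0,0.03,0,0,0],[-0.04,0,0.06,0,0,0],[-0.06,0,0.09,0,0,0],[-0.08,0,0.1,0,0,0],[-0.08,0,0.1,0,0,0],[-0.08,0,0.1,0,0,0]]]' 1
python3 - <<'E'
from h import *
t=snapshot('top')[:,:,::-1];s=snapshot('side')[:,:,::-1];cv2.imwrite('pics/top4.png',t);cv2.imwrite('pics/side4.png',s)
a=cv2.resize(t[150:300,160:400],(640,400),interpolation=3)
cv2.imwrite('pics/t4c.png',a);cv2.imwrite('pics/s4c.png',cv2.resize(s[130:310,200:370],None,fx=3.3,fy=3.3,interpolation=3))
E
```

```text
clock: 21.83
tool_pos: [0.4623, 0.0207, 0.247]
eef_rot: [-0.706, -0.004, -0.004, 0.708]
contact_force: [1.2, 0.6, -0.0]
opening: 0.999
clock: 22.83
tool_pos: [0.3377, 0.4406, 0.2403]
eef_rot: [0.708, 0.0, -0.0, -0.707]
contact_force: [1.5, -0.5, 0.7]
opening: 0.996
clock: 23.33
tool_pos: [0.2567, 0.5396, 0.2403]
eef_rot: [0.707, 0.001, -0.002, -0.707]
contact_force: [0.5, -0.3, 0.2]
opening: 1.002
```

View pics/t4c.png

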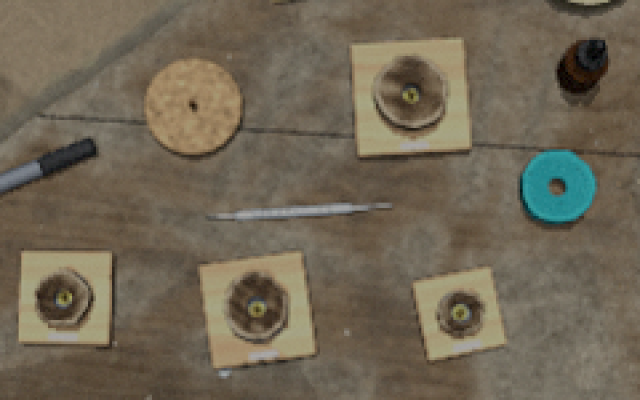

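View pics/s4c.png

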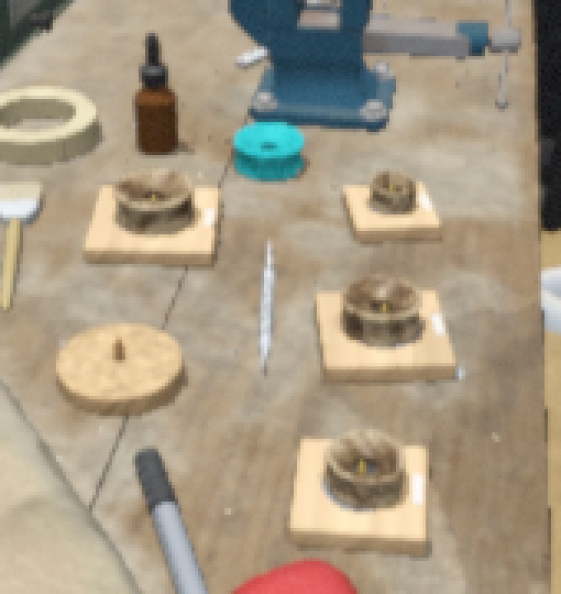

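Both final views show v2 on A (64,298), v3 on B (257,310), v1 on C (460,313) and v4 on D (411,95). All lie flat with the pins in their holes, the cork block is empty and the dropper is standing. I hand in.

```bash
python3 -c "
from h import *
print(job.finish_job())"
```

```text
the job is handed in; nothing more can be done
None
```

All four vertebrae are on their own mounts, and I handed the job in at about 23 s. I parked vertebra 1 on the cork block, moved vertebra 2, then 4, then 3 to their mounts, and finally brought vertebra 1 to the smallest mount.

- **Final pictures:** the top and side views show every vertebra flat with its pin through the hole. The cork block is empty, the dropper bottle is standing and the turquoise look-alike was left alone.
- **Grips and forces:** the grip openings came out at about 38, 46, 62 and 54 mm for vertebrae 1, 2, 4 and 3, matching their sizes. The highest wrist force reading was about 7 N.
- **Checks that failed or disagreed:**
  - My automatic outline fits failed on the side pictures, so there I compared by eye: the side view agreed with the top view to about 3 mm.
  - The fit also failed on the smallest mount, so I read its position from its corners. A later attempt to refine it found the arm in the way. Vertebra 1 still went down there without any contact force.

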